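# Walk the door brick home to close the annealing hut

### The arm

A 6-joint arm with a two-finger parallel gripper is mounted at the origin on the work surface. World frame = base frame: x ahead of the robot, y to its left, z up, the work surface at z = 0. Lengths are in m, angles in rad, forces in N, time in s.
With the tool pointing down it reaches from about 0.425 to 0.95 m from the base axis. Payload 3.5 kg.
Tool frame: the origin (TCP) lies between the finger pads; the fingertips stand 14 mm ahead of it and the grasp point (between the pads) lies 5 mm behind it; z points along the fingers, y is the line along which they close (so a half turn about z gives the same grasp; the last joint's range is limited). The gripper opens to 85 mm and grips with 20 to 120 N. Pads are 22 mm wide; open, the fingers measure 114 mm over their backs; the gripper's body (76 mm by 85 mm) begins 54 mm behind the grasp point. The pads swing forward as they close: fully open they stand 13 mm farther back than shut.
Start: joints at [1.064, 0.286, 1.577, -0, 1.279, -0.15], TCP at [0.236, 0.632, 0.219] pointing down, gripper open.
Joint ranges: [-2.77, 2.77], [-0.9, 2.22], [0.21, 2.48], [-1.53, 4.67], [0.24, 2.81], [-2.84, 2.84]. Speed limits (rad/s): [2.79, 2.79, 3.14, 3.14, 3.14, 3.14].

### API

Orientations are given as a unit quaternion [x, y, z, w].
In Python, from plant import * gives the robot as it stands.
- The arm moves only by the tool step_arm, never from a script. Its argument "commands" is a list of rows, each an object of numbers: "gripper": the gripper's target within -1 to 1 (shut at 1, half-way at 0, fully open at -1); "x", "y", "z": the shift along the tool's x, y, z in mm; "spin": the turn about the tool's z in degrees. A call has exactly 10 rows; each row shifts and turns the commanded pose from where the row before left it, along the tool's axes as they then stand; what a row does not reach is not made up. A row lasts 1/10 s, in which the tool goes at most 50 mm and 8.59 degrees, less where a joint would pass 70% of its speed; a pose out of reach is approached as far as the arm can. A call with a gripper value outside its range is refused whole. The fingers move at their own pace and stop on an object; "force" is the grip in N (left out, the last holds). Time passes only in rows, so rows that do not move let the fingers close, or fill a call up. It gives the time, the measured TCP pose, the force, the opening and the grip force at its end, in the units of the state.
- get_state(): the state, without advancing time (a new reading comes with each control period).
- read_camera(name): name is "side" or "top" or "wrist"; returns a dict with "color" (384x512x3 uint8, red, green, blue), "z_map" (384x512 float32, m along the optical axis (not along the pixel's ray), 0 where there is no reading), "fx", "fy", "cx", "cy" (pixels), "distortion" ([k1, k2, p1, p2, k3] as OpenCV has them; the pictures are not rectified), "eye" and "attitude" of the camera in the world; the wrist camera has in their place "mount" (4x4, takes a point from camera to tool coordinates, whose origin is the TCP and whose axes are the flange's). Camera axes: x right, y up, looking along -z (the intrinsics and any distortion apply to the point x, -y, -z); pixel columns grow to the right and rows downward; lengths in m; the calibration is good to about 2 mm. A picture is of the moment at which its call begins: read the wrist's pose just before it.
- sign_off(): hands the job in; it is judged then, once.
The state is a dict: "time": time; "qpos": joint angles; "dq": joint speeds; "joint_efforts": joint torques, N m; "eef_pos": TCP position; "tcp_rot": TCP orientation; "contact_force": force on the tool from outside, world axes, zero at the start; "wrist_torque": the same for the moment, N m; "opening": opening from 0.0 (shut) to 1.0 (fully open); "finger_force": force on a finger pad.
Only numpy, scipy, OpenCV 4.12 (cv2) and the standard library are available. Lean on these libraries where they do the work, as an engineer would, in place of code of your own. Each camera call takes 0.05 s, during which the arm holds its last target. There are 200 camera calls.

### The job

A piece of hot glass is cooling in the little brick hut; close the hut's mouth with the loose door brick in front of it. The brick is too heavy to lift or shove straight: walk it forward by pushing on its back face near the left and right corners in turn, never pressing on it harder than 18 N, until it covers the mouth and you have felt it press home flush against the ends of both side walls. Leave the glass piece and the other things on the bench undisturbed, and let go of the brick.

Things in the scene. Friction and masses are not known exactly. Their poses are not given: they have to be found in the camera images.
- door: Tan fireclay brick, loose, flat on two steel skids (8 mm high, under y = +-90 mm), 114 mm deep (x), 230 wide (y), 64 high, 3 kg. Origin: centre of its underside; x points out of the front to the hut, y left, z up. The back face, x = -57 mm, 8 to 64 mm up, has a slippery, slightly soft black graphite facing: push there. Sliding takes over 18 N at mid-width, 8 to 14 N at 9 mm from a corner.
- door_left (a point): Front left corner edge of the door brick, half way up: x +57, y +115, z +32 mm in the brick's frame. Home, it lies in the plane of the hut's mouth. Pushing the back left corner swings this end ahead; the brick turns about a point near its right skid, so the right end backs up by a fifth of it or less. Fingers pushing down on the brick make it drag more.
- door_right (a point): Front right corner edge of the door brick, half way up: x +57, y -115, z +32 mm in the brick's frame. Home, it lies in the plane of the hut's mouth. Pushing the back right corner swings this end ahead; the brick turns about a point near its left skid, so the left end backs up by a fifth of it or less. The push rises quickly once an end meets its wall.
- hut: Roofless brick hut, fixed: two side walls (57 mm thick, 120 long, 64 high, from y 58 to 115 mm either side) and a back wall; its 116 mm mouth faces the robot. Origin: middle of the mouth, on the bench; the walls' ends, white fibre pads that give under 1 mm, lie in the plane x = 0; inside is +x, y left, z up. The brick, home, rests on both pads, centred sideways within 40 mm.
- glasswork: The clear glass piece cooling in the hut: a ladder-like frame 39 mm wide and 78 mm high on a round foot of 48 mm, 0.09 kg, standing on the hut's 6 mm floor slab well behind the mouth. Origin: centre of its foot's underside. Not to be disturbed.
- reamer: Bystander: black graphite reamer lying on the bench, 280 mm long (170 mm handle to -x of its origin, 110 mm cone to +x), 26 mm high.
- tube_tall: Bystander: standing steel tube, 42 mm diameter, 90 mm high. Origin: centre of underside.
- tube_short: Bystander: standing steel tube, 42 mm diameter, 60 mm high. Origin: centre of underside.
- paddle: Bystander: graphite paddle lying flat, blade 90 x 60 x 12 mm to +x of its origin, wooden handle 120 mm to -x.
- frit_jar: Bystander: amber glass jar, 64 mm diameter, 90 mm high. Origin: centre of underside.
- tool_cup: Bystander: steel cup, 72 mm diameter, 90 mm high. Origin: centre of underside.

How it is judged:
On the way:
1. the door brick is pressed home: both front corners within 2 mm of the mouth's plane while the brick presses on the wall ends with over 1 N (contact force between door and hut above 1 N and x of each of door_left, door_right in the frame of hut above -0.002 m), for 0.1 s.
At the end, for the whole second after the job is handed in: The door brick lies flat on the bench, at rest, both its front corners within 2 mm of the plane of the hut's mouth (flush against the ends of both side walls), centred sideways on the mouth within 40 mm; the robot touches nothing (x of each of door_left, door_right in the frame of hut above -0.002 m and y of door in the frame of hut between -0.04 and 0.04 m and angle between door's own z axis and vertical below 0.03 rad and height (world z) of door below 0.005 m and linear speed of door below 0.005 m/s).
It fails at once if the robot presses on the door brick with more than 18 N (contact force between any of the arm, the fingers and door above 18 N).
It fails at once if the door brick is tipped by more than 0.1 rad (angle between door's own z axis and vertical above 0.1 rad).
It fails at once if the glass piece is shifted by more than 10 mm or tipped (distance of glasswork from where it was at the start of the episode above 0.01 m or angle between glasswork's own z axis and vertical above 0.2 rad).
It fails at once if another thing on the bench is shifted by more than 20 mm (distance of any of reamer, tube_tall, tube_short, paddle, frit_jar, tool_cup from where it was at the start of the episode above 0.02 m).
It also fails if it takes over 72 s, if anything falls off the work surface, if the arm or the gripper's body presses on something with over 40 N, if the wrist force passes 120 N, or if a joint passes its speed limit or range.

## Working session

There is one attempt and no reset: what is moved stays moved. The work goes in short steps, Python scripts to look and compute and a tool call to move; the robot and the scene stay as the last step left them, time stands still between calls to the robot, and variables do not carry over. Pictures are saved under pics/ and viewed, at most 10 in all, crops included, and the job is handed in when it is done.

Besides the shell and the picture viewer there is one more tool, called after "Call:" as name([rows], argument=value, ...), one row to a line, values as JSON. step_arm: Moves the arm, as the interface text tells. Its arguments: {"type":"object","properties":{"commands":{"type":"array"},"force":{"type":"number"}},"required":["commands"]}

```bash
mkdir -p pics; cat > h.py <<'E'
from plant import *
import numpy as np, cv2
from scipy.spatial.transform import Rotation as R
def cloud(c):
    h,w=c["z_map"].shape
    u,v=np.meshgrid(np.arange(w),np.arange(h))
    K=np.array([[c["fx"],0,c["cx"]],[0,c["fy"],c["cy"]],[0,0,1.]])
    p=cv2.undistortPoints(np.stack([u,v],-1).reshape(-1,1,2).astype(float),K,np.array(c["distortion"])).reshape(h,w,2)
    z=c["z_map"]
    P=np.stack([p[...,0]*z,-p[...,1]*z,-z],-1)
    if "mount" in c: return P
    a=np.array(c["attitude"]); M=a if a.shape==(3,3) else R.from_quat(a).as_matrix()
    return P@M.T+np.array(c["eye"])
E
python3 - <<'E'
from h import *
s=get_state();print(s)
for n in("top","side"):
    c=read_camera(n);cv2.imwrite(f"pics/{n}0.png",c["color"][...,::-1]);P=cloud(c);np.save(f"pics/{n}0.npy",P)
    print(n,c["eye"],c["attitude"],c["distortion"])
E
```

```text
{'time': 0.0, 'qpos': array([ 1.06401323e+00,  2.87200082e-01,  1.57817551e+00, -9.05819650e-06,
        1.27856544e+00, -1.49998362e-01]), 'dq': array([ 0.00077358,  0.00186971,  0.00041529, -0.00255026, -0.0001309 ,
        0.00044261]), 'joint_efforts': array([-1.45401505e-04, -4.05982518e+01, -2.92628145e+01, -9.85693396e-05,
        5.74668258e-03, -2.73573271e-06]), 'eef_pos': array([0.2353941 , 0.63190353, 0.21792505]), 'tcp_rot': array([ 1.77446274e-01,  9.84129789e-01, -1.11284036e-03, -3.74595323e-04]), 'contact_force': array([ 0.07137149, -0.60321228, -0.27137319]), 'wrist_torque': array([0.02946474, 0.04696949, 0.01143982]), 'finger_force': 0.0, 'opening': 0.999123359083929}
top [ 0.46518507 -0.0199809   1.22870528] [-0.0306507   0.03443425  0.71612675 -0.69644619] [-0.17300547  0.          0.          0.          0.        ]
side [-0.00138899 -0.78822468  0.93864547] [ 0.38155485 -0.12310267 -0.2897511   0.86908338] [0.06235012 0.         0.         0.         0.        ]
```

View pics/top0.png

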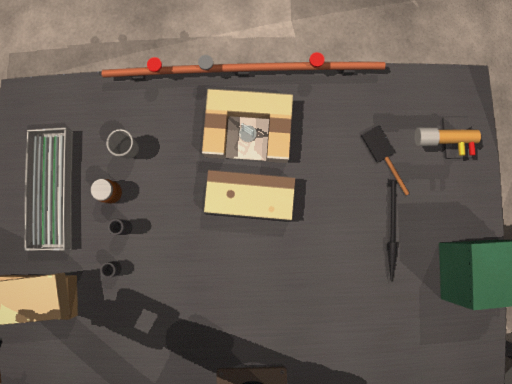

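View pics/side0.png

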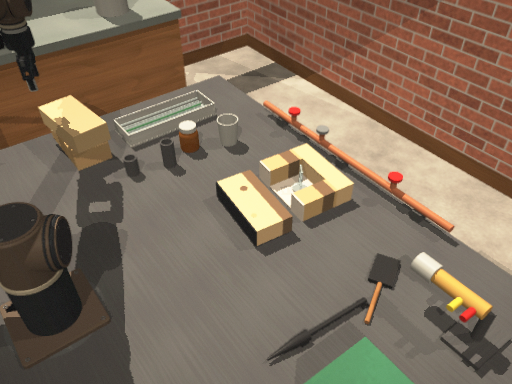

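The top view shows the door around pixel (250,196), with the hut above it and its mouth at about row 158. The bystanders are well off to both sides. Next I'll fit the top faces.

```bash
python3 - <<'E'
from h import *
P=np.load("pics/top0.npy")
m=((P[...,2]>.057)&(P[...,2]<.072)).astype(np.uint8)
m[:, :190]=0; m[:,310:]=0; m[:85]=0; m[240:]=0
n,l,st,_=cv2.connectedComponentsWithStats(m)
for i in range(1,n):
    if st[i,4]<300: continue
    Q=P[l==i]; 
    r=cv2.minAreaRect(Q[:,:2].astype(np.float32)*1000)
    print(st[i],np.median(Q[:,2]),r); print(cv2.boxPoints(r).round(1).tolist())
    # edge fits: per lateral bin, min and max x
    lab=(l==i)
    for name,f in(("front(maxx)",np.argmax),("back(minx)",np.argmin)):
        E=[]
        for col in range(st[i,0]+3,st[i,0]+st[i,2]-3):
            rr=np.flatnonzero(lab[:,col]); q=P[rr,col]; E.append(q[f(q[:,0])])
        E=np.array(E)*1000
        if 1:
            for k in range(3):
                a=np.polyfit(E[:,1],E[:,0],1); res=E[:,0]-np.polyval(a,E[:,1]); E=E[abs(res)<max(3,np.std(res)*2)]
            print(name,a.round(4),np.std(res).round(2))
    print("y range",np.percentile(Q[:,1],[0.2,99.8])*1000)
# hut mouth wall ends
for c0,c1 in((206,224),(272,288)):
    E=[]
    for col in range(c0,c1):
        rr=[r for r in range(90,172) if m[r,col] and l[r,col]==l[110,215]]
        if rr: E.append(P[rr[-1],col]*1000)
    print(np.median(E,0).round(1))
E
```

```text
[ 202   89   91   71 3654] 0.06378977404933672 ((755.4297485351562, -10.745964050292969), (231.90992736816406, 178.56028747558594), 84.48583221435547)
[[655.4000244140625, -117.5999984741211], [833.2000122070312, -134.6999969482422], [855.4000244140625, 96.0999984741211], [677.7000122070312, 113.30000305175781]]
front(maxx) [1.004000e-01 8.438229e+02] 1.0
back(minx) [1.175000e-01 7.278843e+02] 59.46
y range [-132.1321563  108.9938295]
[ 204  170   91   52 3811] 0.06369517424982463 ((562.2640991210938, -10.769340515136719), (230.6925048828125, 114.96465301513672), 83.31962585449219)
[[491.79998779296875, -118.5999984741211], [605.9000244140625, -132.0], [632.7999877929688, 97.0999984741211], [518.5999755859375, 110.5]]
front(maxx) [1.17200e-01 6.19929e+02] 0.83
back(minx) [1.173000e-01 5.068947e+02] 0.76
y range [-129.28185082  106.01320087]
[675.6  78.4  61.6]
[658.9 -93.5  63. ]
```

```bash
cat >> h.py <<'E'
HO=np.array([.6665,-.0022]); TH=-0.099
def hut(p):
    d=np.asarray(p)[...,:2]-HO; c,s=np.cos(TH),np.sin(TH)
    return np.stack([d[...,0]*c+d[...,1]*s,-d[...,0]*s+d[...,1]*c],-1)*1000
def tell():
    s=get_state(); e=s["eef_pos"]; M=R.from_quat(s["tcp_rot"]).as_matrix()
    c,n=np.cos(TH),np.sin(TH); f=s["contact_force"]
    print("t",round(s["time"],2),"hut",hut(e).round(1),"z",round(e[2]*1000,1),"toolx ang in hut",round(np.degrees(np.arctan2(M[1,0],M[0,0])-TH),2),"F hut",np.round([f[0]*c+f[1]*n,-f[0]*n+f[1]*c,f[2]],2))
    return s
E
python3 - <<'E'
from h import *
s=tell();M=R.from_quat(s["tcp_rot"]).as_matrix();print(M.round(3))
print("door corners hut",hut(np.array([[.4918,-.1186],[.6059,-.132],[.6328,.0971],[.5186,.1105]])).round(1).tolist())
c=read_camera("wrist");print(np.array(c["mount"]).round(3))
E
```

```text
t 0.1 hut [-491.6  588.4] z 218.1 toolx ang in hut 165.23 F hut [ 0.22  0.06 -0.45]
[[-0.937  0.349 -0.001]
 [ 0.349  0.937 -0.002]
 [ 0.    -0.002 -1.   ]]
door corners hut [[-162.3, -133.1], [-47.5, -135.2], [-43.3, 95.5], [-158.3, 97.5]]
[[ 0.     0.953  0.304  0.078]
 [ 1.     0.    -0.     0.   ]
 [-0.     0.304 -0.953 -0.157]
 [ 0.     0.     0.     1.   ]]
```

Call:
step_arm([
  {"gripper":1,"spin":-8},
  {"gripper":1,"spin":-6.8},
  {"gripper":1,"x":-20,"y":-32},
  {"gripper":1,"x":-25,"y":-40},
  {"gripper":1,"x":-25,"y":-40},
  {"gripper":1,"x":-25,"y":-40},
  {"gripper":1,"x":-25,"y":-40},
  {"gripper":1,"x":-25,"y":-40},
  {"gripper":1,"x":-25,"y":-40},
  {"gripper":1,"x":-25,"y":-40},
], force=60)

```text
invalid input
```

```bash
python3 -c "
from h import *
tell()"
```

```text
t 0.15 hut [-491.6  588.5] z 218.2 toolx ang in hut 165.23 F hut [-0.1   0.15 -0.49]
```

Call:
step_arm([
  {"gripper":1,"x":0,"y":0,"z":0,"spin":-8},
  {"gripper":1,"x":0,"y":0,"z":0,"spin":-6.8},
  {"gripper":1,"x":-20,"y":-32,"z":0,"spin":0},
  {"gripper":1,"x":-25,"y":-40,"z":0,"spin":0},
  {"gripper":1,"x":-25,"y":-40,"z":0,"spin":0},
  {"gripper":1,"x":-25,"y":-40,"z":0,"spin":0},
  {"gripper":1,"x":-25,"y":-40,"z":0,"spin":0},
  {"gripper":1,"x":-25,"y":-40,"z":0,"spin":0},
  {"gripper":1,"x":-25,"y":-40,"z":0,"spin":0},
  {"gripper":1,"x":-25,"y":-40,"z":0,"spin":0},
], force=60)

```text
time: 1.15
eef_pos: [0.3994, 0.301, 0.2192]
tcp_rot: [0.049, 0.999, -0.0, 0.0]
contact_force: [0.7, -0.4, 1.0]
opening: 0.002
finger_force: 0.0
```

```bash
python3 -c "
from h import *
tell()"
```

```text
t 1.15 hut [-295.8  275.3] z 219.2 toolx ang in hut 180.05 F hut [ 0.69 -0.29  0.97]
```

Call:
step_arm([
  {"gripper":1,"x":-20,"y":-34.4,"z":0,"spin":0},
  {"gripper":1,"x":-20,"y":-34.4,"z":0,"spin":0},
  {"gripper":1,"x":-20,"y":-34.4,"z":0,"spin":0},
  {"gripper":1,"x":-20,"y":-34.4,"z":0,"spin":0},
  {"gripper":1,"x":-21,"y":-34.4,"z":0,"spin":0},
  {"gripper":1,"x":0,"y":0,"z":40,"spin":0},
  {"gripper":1,"x":0,"y":0,"z":45,"spin":0},
  {"gripper":1,"x":0,"y":0,"z":45,"spin":0},
  {"gripper":1,"x":0,"y":0,"z":35,"spin":0},
  {"gripper":1,"x":0,"y":0,"z":22,"spin":0},
])

```text
time: 2.15
eef_pos: [0.4802, 0.1215, 0.0289]
tcp_rot: [0.049, 0.999, -0.0, -0.003]
contact_force: [-0.4, -0.4, -0.3]
opening: -0.003
finger_force: 0.0
```

```bash
python3 - <<'E'
from h import *
s=tell();M=R.from_quat(s["tcp_rot"]).as_matrix()
c=read_camera("wrist");cv2.imwrite("pics/w1.png",c["color"][...,::-1])
P=cloud(c);m=np.array(c["mount"]);W=(P@m[:3,:3].T+m[:3,3])@M.T+s["eef_pos"]
np.save("pics/w1.npy",W)
E
```

```text
t 2.15 hut [-197.6  104.7] z 28.9 toolx ang in hut 180.02 F hut [-0.32 -0.44 -0.32]
```

View pics/w1.png

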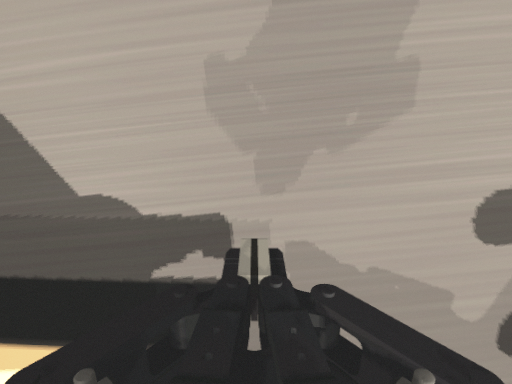

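The wrist view has image up pointing back toward the robot. The brick's dark back face is at the lower left (rows 280-345) and the closed fingers are at columns 230-285. I'll measure the face end and the finger front from depth.

```bash
python3 - <<'E'
from h import *
W=np.load("pics/w1.npy");H=hut(W)
for r in (260,275,285,300,315,330,345,370):
    print(r,[(c,*H[r,c].round(0),round(W[r,c,2]*1000)) for c in (20,100,180,215,228,240,255,285)])
E
```

```text
260 [(20, np.float64(-169.0), np.float64(-58.0), 1), (100, np.float64(-171.0), np.float64(-0.0), 2), (180, np.float64(-171.0), np.float64(55.0), 2), (215, np.float64(-171.0), np.float64(79.0), 1), (228, np.float64(-205.0), np.float64(94.0), 62), (240, np.float64(-209.0), np.float64(99.0), 68), (255, np.float64(-209.0), np.float64(106.0), 69), (285, np.float64(-171.0), np.float64(126.0), 2)]
275 [(20, np.float64(-157.0), np.float64(-61.0), 1), (100, np.float64(-158.0), np.float64(-3.0), 1), (180, np.float64(-158.0), np.float64(54.0), 0), (215, np.float64(-160.0), np.float64(79.0), 2), (228, np.float64(-210.0), np.float64(95.0), 82), (240, np.float64(-209.0), np.float64(100.0), 80), (255, np.float64(-209.0), np.float64(106.0), 80), (285, np.float64(-205.0), np.float64(118.0), 74)]
285 [(20, np.float64(-159.0), np.float64(-50.0), 16), (100, np.float64(-158.0), np.float64(3.0), 13), (180, np.float64(-209.0), np.float64(78.0), 88), (215, np.float64(-158.0), np.float64(80.0), 12), (228, np.float64(-210.0), np.float64(96.0), 90), (240, np.float64(-210.0), np.float64(100.0), 90), (255, np.fl
[... 1410 characters left out ...]
np.float64(-193.0), np.float64(79.0), 100), (215, np.float64(-214.0), np.float64(95.0), 122), (228, np.float64(-214.0), np.float64(99.0), 122), (240, np.float64(-205.0), np.float64(101.0), 113), (255, np.float64(-99.0), np.float64(106.0), 2), (285, np.float64(-215.0), np.float64(113.0), 123)]
370 [(20, np.float64(-208.0), np.float64(44.0), 127), (100, np.float64(-206.0), np.float64(64.0), 123), (180, np.float64(-214.0), np.float64(88.0), 130), (215, np.float64(-215.0), np.float64(96.0), 131), (228, np.float64(-215.0), np.float64(99.0), 131), (240, np.float64(-208.0), np.float64(102.0), 125), (255, np.float64(-209.0), np.float64(106.0), 126), (285, np.float64(-215.0), np.float64(113.0), 131)]
```

Call:
step_arm([
  {"gripper":1,"x":-9,"y":0,"z":0,"spin":0},
  {"gripper":1,"x":-8,"y":0,"z":0,"spin":0},
  {"gripper":1,"x":-4,"y":0,"z":0,"spin":0},
  {"gripper":1,"x":-1,"y":0,"z":0,"spin":0},
  {"gripper":1,"x":-1,"y":0,"z":0,"spin":0},
  {"gripper":1,"x":-1,"y":0,"z":0,"spin":0},
  {"gripper":1,"x":-1,"y":0,"z":0,"spin":0},
  {"gripper":1,"x":-1,"y":0,"z":0,"spin":0},
  {"gripper":1,"x":-1,"y":0,"z":0,"spin":0},
  {"gripper":1,"x":-1,"y":0,"z":0,"spin":0},
])

```text
time: 3.2
eef_pos: [0.5102, 0.119, 0.0322]
tcp_rot: [0.049, 0.999, -0.0, -0.001]
contact_force: [-2.2, 0.8, -0.1]
opening: 0.001
finger_force: 1.1
```

```bash
python3 -c "
from h import *
tell()"
```

```text
t 3.2 hut [-167.5  105.2] z 32.2 toolx ang in hut 180.03 F hut [-2.26  0.61 -0.12]
```

Contact has started at about 2 N, so I'll push on.

Call:
step_arm([
  {"gripper":1,"x":-1,"y":0,"z":0,"spin":0},
  {"gripper":1,"x":-1,"y":0,"z":0,"spin":0},
  {"gripper":1,"x":-1.5,"y":0,"z":0,"spin":0},
  {"gripper":1,"x":-2,"y":0,"z":0,"spin":0},
  {"gripper":1,"x":-2,"y":0,"z":0,"spin":0},
  {"gripper":1,"x":-2,"y":0,"z":0,"spin":0},
  {"gripper":1,"x":-2,"y":0,"z":0,"spin":0},
  {"gripper":1,"x":-2,"y":0,"z":0,"spin":0},
  {"gripper":1,"x":-2,"y":0,"z":0,"spin":0},
  {"gripper":1,"x":-2,"y":0,"z":0,"spin":0},
])

```text
time: 4.2
eef_pos: [0.5218, 0.1188, 0.0296]
tcp_rot: [0.049, 0.999, 0.001, -0.008]
contact_force: [-11.0, 4.5, 1.5]
opening: -0.002
finger_force: 5.8
```

```bash
python3 -c "
from h import *
tell()"
```

```text
t 4.2 hut [-155.9  106.1] z 29.6 toolx ang in hut 180.0 F hut [-11.39   3.36   1.49]
```

Call:
step_arm([
  {"gripper":1,"x":-2,"y":0,"z":0,"spin":0},
  {"gripper":1,"x":-2,"y":0,"z":0,"spin":0},
  {"gripper":1,"x":-2,"y":0,"z":0,"spin":0},
  {"gripper":1,"x":-2,"y":0,"z":0,"spin":0},
  {"gripper":1,"x":-2,"y":0,"z":0,"spin":0},
  {"gripper":1,"x":-2,"y":0,"z":0,"spin":0},
  {"gripper":1,"x":0,"y":0,"z":0,"spin":0},
  {"gripper":1,"x":10,"y":0,"z":0,"spin":0},
  {"gripper":1,"x":25,"y":0,"z":0,"spin":0},
  {"gripper":1,"x":25,"y":0,"z":0,"spin":0},
])

```text
time: 5.2
eef_pos: [0.4808, 0.1218, 0.0328]
tcp_rot: [0.049, 0.999, -0.0, 0.002]
contact_force: [-0.4, -0.1, 0.8]
opening: -0.001
finger_force: 0.0
```

```bash
cat >> h.py <<'E'
def door(n="top"):
    # brick pose in hut frame from top camera: top face points near 64 mm
    c=read_camera(n); P=cloud(c); H=hut(P)
    m=((P[...,2]>.057)&(P[...,2]<.070)&(H[...,0]>-200)&(H[...,0]<30)&(abs(H[...,1])<170)).astype(np.uint8)
    g=c["color"].astype(int)
    k,l,st,_=cv2.connectedComponentsWithStats(m); i=1+np.argmax(st[1:,4]); lab=l==i
    out=[]
    for f in (np.argmax,np.argmin):
        E=[]
        for col in range(st[i,0]+4,st[i,0]+st[i,2]-4):
            rr=np.flatnonzero(lab[:,col])
            if len(rr): q=H[rr,col]; E.append(q[f(q[:,0])])
        E=np.array(E)
        for _ in range(5):
            a=np.polyfit(E[:,1],E[:,0],1); res=E[:,0]-np.polyval(a,E[:,1]); E=E[abs(res)<=max(2,2*res.std())]
        out.append(a)
    b=cv2.minAreaRect(H[lab].astype(np.float32)); print("area",st[i,4],"front",out[0].round(3),"back",out[1].round(3),"box",cv2.boxPoints(b).round(1).tolist())
E
python3 -c "
from h import *
tell();door()"
```

```text
t 5.2 hut [-197.   105.1] z 32.8 toolx ang in hut 180.03 F hut [-0.42 -0.11  0.83]
area 3790 front [  0.138 -33.369] back [ 1.37000e-01 -1.46698e+02] box [[-165.3000030517578, -127.0], [-51.20000076293945, -142.60000610351562], [-19.899999618530273, 86.5], [-134.0, 102.0999984741211]]
```

Call:
step_arm([
  {"gripper":1,"x":0,"y":-47.5,"z":0,"spin":0},
  {"gripper":1,"x":0,"y":-47.5,"z":0,"spin":0},
  {"gripper":1,"x":0,"y":-47.5,"z":0,"spin":0},
  {"gripper":1,"x":0,"y":-47.5,"z":0,"spin":0},
  {"gripper":1,"x":0,"y":-47.5,"z":0,"spin":0},
  {"gripper":1,"x":0,"y":0,"z":0,"spin":0},
  {"gripper":1,"x":-8,"y":0,"z":0,"spin":0},
  {"gripper":1,"x":-4,"y":0,"z":0,"spin":0},
  {"gripper":1,"x":-1,"y":0,"z":0,"spin":0},
  {"gripper":1,"x":-1,"y":0,"z":0,"spin":0},
])

```text
time: 6.25
eef_pos: [0.4712, -0.1145, 0.0322]
tcp_rot: [0.048, 0.999, 0.0, -0.0]
contact_force: [-0.4, -0.2, -0.3]
opening: 0.005
finger_force: 0.0
```

```bash
python3 -c "
from h import *
tell()"
```

```text
t 6.25 hut [-183.3 -131.1] z 32.2 toolx ang in hut 180.17 F hut [-0.34 -0.22 -0.29]
```

Call:
step_arm([
  {"gripper":1,"x":-2,"y":-0.5,"z":0,"spin":0},
  {"gripper":1,"x":-2,"y":-0.5,"z":0,"spin":0},
  {"gripper":1,"x":-1,"y":-0.5,"z":0,"spin":0},
  {"gripper":1,"x":-1,"y":0,"z":0,"spin":0},
  {"gripper":1,"x":-1,"y":0,"z":0,"spin":0},
  {"gripper":1,"x":-1,"y":0,"z":0,"spin":0},
  {"gripper":1,"x":-1,"y":0,"z":0,"spin":0},
  {"gripper":1,"x":-1,"y":0,"z":0,"spin":0},
  {"gripper":1,"x":-2,"y":0,"z":0,"spin":0},
  {"gripper":1,"x":-2,"y":0,"z":0,"spin":0},
])

```text
time: 7.25
eef_pos: [0.4837, -0.1184, 0.0321]
tcp_rot: [0.049, 0.999, 0.0, -0.001]
contact_force: [-5.3, -0.1, 1.5]
opening: 0.003
finger_force: 2.4
```

```bash
python3 -c "
from h import *
tell()"
```

```text
t 7.25 hut [-170.4 -133.7] z 32.1 toolx ang in hut 180.06 F hut [-5.29 -0.63  1.52]
```

Call:
step_arm([
  {"gripper":1,"x":-2,"y":-0.4,"z":0,"spin":0},
  {"gripper":1,"x":-2,"y":-0.4,"z":0,"spin":0},
  {"gripper":1,"x":-2,"y":-0.4,"z":0,"spin":0},
  {"gripper":1,"x":-2,"y":-0.4,"z":0,"spin":0},
  {"gripper":1,"x":-2,"y":-0.4,"z":0,"spin":0},
  {"gripper":1,"x":-2,"y":-0.4,"z":0,"spin":0},
  {"gripper":1,"x":-2,"y":-0.4,"z":0,"spin":0},
  {"gripper":1,"x":-2,"y":-0.4,"z":0,"spin":0},
  {"gripper":1,"x":-2,"y":-0.4,"z":0,"spin":0},
  {"gripper":1,"x":-2,"y":-0.4,"z":0,"spin":0},
])

```text
time: 8.25
eef_pos: [0.498, -0.1236, 0.0298]
tcp_rot: [0.048, 0.999, 0.001, -0.008]
contact_force: [-12.3, -1.1, 2.7]
opening: 0.001
finger_force: 6.2
```

```bash
python3 -c "
from h import *
tell()"
```

```text
t 8.25 hut [-155.6 -137.4] z 29.8 toolx ang in hut 180.18 F hut [-12.13  -2.35   2.69]
```

Call:
step_arm([
  {"gripper":1,"x":-2,"y":-0.6,"z":0,"spin":0},
  {"gripper":1,"x":-2,"y":-0.6,"z":0,"spin":0},
  {"gripper":1,"x":-2,"y":-0.6,"z":0,"spin":0},
  {"gripper":1,"x":-2,"y":-0.6,"z":0,"spin":0},
  {"gripper":1,"x":-2,"y":-0.6,"z":0,"spin":0},
  {"gripper":1,"x":-2,"y":-0.6,"z":0,"spin":0},
  {"gripper":1,"x":-2,"y":-0.6,"z":0,"spin":0},
  {"gripper":1,"x":-2,"y":-0.6,"z":0,"spin":0},
  {"gripper":1,"x":-2,"y":-0.6,"z":0,"spin":0},
  {"gripper":1,"x":0,"y":0,"z":0,"spin":0},
])

```text
time: 9.25
eef_pos: [0.5162, -0.1306, 0.0298]
tcp_rot: [0.048, 0.999, 0.001, -0.007]
contact_force: [-11.1, -1.3, 1.9]
opening: -0.004
finger_force: 5.3
```

```bash
python3 -c "
from h import *
tell();door()"
```

```text
t 9.25 hut [-136.9 -142.6] z 29.8 toolx ang in hut 180.15 F hut [-10.94  -2.37   1.88]
area 3415 front [ -0.032 -22.175] back [-3.4000e-02 -1.3456e+02] box [[-139.0, 93.9000015258789], [-130.89999389648438, -136.39999389648438], [-15.699999809265137, -132.39999389648438], [-23.799999237060547, 98.0]]
```

Call:
step_arm([
  {"gripper":1,"x":12,"y":0,"z":0,"spin":0},
  {"gripper":1,"x":25,"y":0,"z":0,"spin":0},
  {"gripper":1,"x":0,"y":48.4,"z":0,"spin":0},
  {"gripper":1,"x":0,"y":48.4,"z":0,"spin":0},
  {"gripper":1,"x":0,"y":48.4,"z":0,"spin":0},
  {"gripper":1,"x":0,"y":48.4,"z":0,"spin":0},
  {"gripper":1,"x":0,"y":48.4,"z":0,"spin":0},
  {"gripper":1,"x":0,"y":0,"z":0,"spin":0},
  {"gripper":1,"x":-4,"y":0,"z":0,"spin":0},
  {"gripper":1,"x":-3,"y":0,"z":0,"spin":0},
])

```text
time: 10.3
eef_pos: [0.516, 0.1115, 0.0326]
tcp_rot: [0.05, 0.999, 0.0, 0.001]
contact_force: [0.9, -0.1, 0.6]
opening: -0.001
finger_force: 0.0
```

```bash
python3 -c "
from h import *
tell()"
```

```text
t 10.3 hut [-161.    98.2] z 32.6 toolx ang in hut 179.99 F hut [ 0.9  -0.01  0.63]
```

Call:
step_arm([
  {"gripper":1,"x":-4,"y":0,"z":0,"spin":0},
  {"gripper":1,"x":-2,"y":0,"z":0,"spin":0},
  {"gripper":1,"x":-1,"y":0,"z":0,"spin":0},
  {"gripper":1,"x":-1,"y":0,"z":0,"spin":0},
  {"gripper":1,"x":-1,"y":0,"z":0,"spin":0},
  {"gripper":1,"x":-1,"y":0,"z":0,"spin":0},
  {"gripper":1,"x":-1.5,"y":0,"z":0,"spin":0},
  {"gripper":1,"x":-2,"y":0.3,"z":0,"spin":0},
  {"gripper":1,"x":-2,"y":0.3,"z":0,"spin":0},
  {"gripper":1,"x":-2,"y":0.3,"z":0,"spin":0},
])

```text
time: 11.3
eef_pos: [0.5288, 0.1115, 0.0309]
tcp_rot: [0.049, 0.999, -0.0, -0.006]
contact_force: [-10.3, -0.3, 3.2]
opening: -0.002
finger_force: 5.3
```

```bash
python3 -c "
from h import *
tell()"
```

```text
t 11.3 hut [-148.2   99.5] z 30.9 toolx ang in hut 180.04 F hut [-10.17  -1.36   3.25]
```

Call:
step_arm([
  {"gripper":1,"x":-2,"y":0.4,"z":0,"spin":0},
  {"gripper":1,"x":-2,"y":0.4,"z":0,"spin":0},
  {"gripper":1,"x":-2,"y":0.4,"z":0,"spin":0},
  {"gripper":1,"x":-2,"y":0.4,"z":0,"spin":0},
  {"gripper":1,"x":-2,"y":0.4,"z":0,"spin":0},
  {"gripper":1,"x":-2,"y":0.4,"z":0,"spin":0},
  {"gripper":1,"x":-2,"y":0.4,"z":0,"spin":0},
  {"gripper":1,"x":-2,"y":0.4,"z":0,"spin":0},
  {"gripper":1,"x":-2,"y":0.4,"z":0,"spin":0},
  {"gripper":1,"x":0,"y":0,"z":0,"spin":0},
])

```text
time: 12.3
eef_pos: [0.5451, 0.1145, 0.0299]
tcp_rot: [0.049, 0.999, 0.001, -0.008]
contact_force: [-10.9, 3.4, 2.5]
opening: 0.001
finger_force: 5.7
```

```bash
python3 -c "
from h import *
tell();door()"
```

```text
t 12.3 hut [-132.3  104.2] z 29.9 toolx ang in hut 180.02 F hut [-11.23   2.34   2.55]
area 3447 front [  0.05  -14.141] back [ 5.20000e-02 -1.26742e+02] box [[-134.5, -131.89999389648438], [-19.299999237060547, -137.8000030517578], [-7.5, 92.5], [-122.69999694824219, 98.4000015258789]]
```

Call:
step_arm([
  {"gripper":1,"x":-2,"y":0.4,"z":0,"spin":0},
  {"gripper":1,"x":-2,"y":0.4,"z":0,"spin":0},
  {"gripper":1,"x":-1,"y":0,"z":0,"spin":0},
  {"gripper":1,"x":13,"y":0,"z":0,"spin":0},
  {"gripper":1,"x":26,"y":0,"z":0,"spin":0},
  {"gripper":1,"x":0,"y":-48.4,"z":0,"spin":0},
  {"gripper":1,"x":0,"y":-48.4,"z":0,"spin":0},
  {"gripper":1,"x":0,"y":-48.4,"z":0,"spin":0},
  {"gripper":1,"x":0,"y":-48.4,"z":0,"spin":0},
  {"gripper":1,"x":0,"y":-48.4,"z":0,"spin":0},
])

```text
time: 13.35
eef_pos: [0.4937, -0.1256, 0.0327]
tcp_rot: [0.049, 0.999, -0.0, 0.001]
contact_force: [1.4, -0.1, 0.3]
opening: 0.001
finger_force: 0.0
```

```bash
python3 -c "
from h import *
tell();door()"
```

```text
t 13.35 hut [-159.7 -139.9] z 32.7 toolx ang in hut 180.06 F hut [1.43 0.03 0.3 ]
area 3586 front [  0.076 -11.823] back [ 7.5000e-02 -1.2438e+02] box [[-135.5, -130.6999969482422], [-20.799999237060547, -139.5], [-3.299999952316284, 90.80000305175781], [-118.0, 99.5]]
```

Call:
step_arm([
  {"gripper":1,"x":-5,"y":3,"z":0,"spin":0},
  {"gripper":1,"x":-4,"y":0,"z":0,"spin":0},
  {"gripper":1,"x":-1,"y":0,"z":0,"spin":0},
  {"gripper":1,"x":-1,"y":0,"z":0,"spin":0},
  {"gripper":1,"x":-1,"y":0,"z":0,"spin":0},
  {"gripper":1,"x":-1,"y":0,"z":0,"spin":0},
  {"gripper":1,"x":-2,"y":0,"z":0,"spin":0},
  {"gripper":1,"x":-2,"y":0,"z":0,"spin":0},
  {"gripper":1,"x":-2,"y":0,"z":0,"spin":0},
  {"gripper":1,"x":-2,"y":0,"z":0,"spin":0},
])

```text
time: 14.4
eef_pos: [0.5133, -0.1225, 0.032]
tcp_rot: [0.049, 0.999, 0.0, -0.002]
contact_force: [-7.2, -0.3, 3.1]
opening: -0.001
finger_force: 4.4
```

```bash
python3 -c "
from h import *
tell()"
```

```text
t 14.4 hut [-140.5 -134.9] z 32.0 toolx ang in hut 180.08 F hut [-7.1  -1.06  3.14]
```

Call:
step_arm([
  {"gripper":1,"x":-2,"y":-0.4,"z":0,"spin":0},
  {"gripper":1,"x":-2,"y":-0.4,"z":0,"spin":0},
  {"gripper":1,"x":-2,"y":-0.4,"z":0,"spin":0},
  {"gripper":1,"x":-2,"y":-0.4,"z":0,"spin":0},
  {"gripper":1,"x":-2,"y":-0.4,"z":0,"spin":0},
  {"gripper":1,"x":-2,"y":-0.4,"z":0,"spin":0},
  {"gripper":1,"x":-1.5,"y":-0.4,"z":0,"spin":0},
  {"gripper":1,"x":-1.5,"y":-0.4,"z":0,"spin":0},
  {"gripper":1,"x":-1,"y":0,"z":0,"spin":0},
  {"gripper":1,"x":0,"y":0,"z":0,"spin":0},
])

```text
time: 15.4
eef_pos: [0.5246, -0.1268, 0.03]
tcp_rot: [0.048, 0.999, 0.001, -0.008]
contact_force: [-12.6, -2.8, 3.2]
opening: 0.001
finger_force: 6.9
```

```bash
python3 -c "
from h import *
tell();door()"
```

```text
t 15.4 hut [-128.9 -138. ] z 30.0 toolx ang in hut 180.15 F hut [-12.22  -4.08   3.16]
area 3348 front [ 0.016 -7.787] back [ 1.50000e-02 -1.20141e+02] box [[-123.4000015258789, -134.0], [-8.199999809265137, -135.5], [-5.0, 95.30000305175781], [-120.30000305175781, 96.9000015258789]]
```

Call:
step_arm([
  {"gripper":1,"x":-1,"y":-0.3,"z":0,"spin":0},
  {"gripper":1,"x":-1,"y":-0.3,"z":0,"spin":0},
  {"gripper":1,"x":-1,"y":-0.3,"z":0,"spin":0},
  {"gripper":1,"x":-1,"y":-0.3,"z":0,"spin":0},
  {"gripper":1,"x":-1,"y":-0.3,"z":0,"spin":0},
  {"gripper":1,"x":0,"y":0,"z":0,"spin":0},
  {"gripper":1,"x":12,"y":0,"z":0,"spin":0},
  {"gripper":1,"x":20,"y":0,"z":0,"spin":0},
  {"gripper":1,"x":0,"y":45,"z":0,"spin":0},
  {"gripper":1,"x":0,"y":45,"z":0,"spin":0},
])

```text
time: 16.45
eef_pos: [0.5126, -0.0369, 0.0328]
tcp_rot: [0.051, 0.999, -0.0, 0.001]
contact_force: [0.2, 0.5, 0.0]
opening: 0.005
finger_force: 0.0
```

```bash
python3 -c "
from h import *
tell();door()"
```

```text
t 16.45 hut [-149.8  -49.8] z 32.8 toolx ang in hut 179.78 F hut [0.15 0.55 0.  ]
area 3229 front [-0.012 -6.22 ] back [  -0.136 -107.925] box [[-120.9000015258789, 95.4000015258789], [-118.19999694824219, -135.5], [-3.0999999046325684, -134.1999969482422], [-5.800000190734863, 96.80000305175781]]
```

Call:
step_arm([
  {"gripper":1,"x":0,"y":48,"z":0,"spin":0},
  {"gripper":1,"x":0,"y":48,"z":0,"spin":0},
  {"gripper":1,"x":0,"y":48,"z":0,"spin":0},
  {"gripper":1,"x":0,"y":5,"z":0,"spin":0},
  {"gripper":1,"x":-6,"y":0,"z":0,"spin":0},
  {"gripper":1,"x":-4,"y":0,"z":0,"spin":0},
  {"gripper":1,"x":-2,"y":0,"z":0,"spin":0},
  {"gripper":1,"x":-1,"y":0,"z":0,"spin":0},
  {"gripper":1,"x":-1,"y":0,"z":0,"spin":0},
  {"gripper":1,"x":-1,"y":0,"z":0,"spin":0},
])

```text
time: 17.5
eef_pos: [0.5419, 0.1094, 0.0322]
tcp_rot: [0.05, 0.999, -0.0, -0.0]
contact_force: [0.4, 0.7, 0.0]
opening: 0.001
finger_force: 0.0
```

```bash
python3 -c "
from h import *
tell()"
```

```text
t 17.5 hut [-135.1   98.7] z 32.2 toolx ang in hut 179.96 F hut [0.31 0.74 0.04]
```

Call:
step_arm([
  {"gripper":1,"x":-1,"y":0,"z":0,"spin":0},
  {"gripper":1,"x":-1,"y":0,"z":0,"spin":0},
  {"gripper":1,"x":-1,"y":0,"z":0,"spin":0},
  {"gripper":1,"x":-1,"y":0,"z":0,"spin":0},
  {"gripper":1,"x":-1,"y":0,"z":0,"spin":0},
  {"gripper":1,"x":-1,"y":0,"z":0,"spin":0},
  {"gripper":1,"x":-1,"y":0,"z":0,"spin":0},
  {"gripper":1,"x":-1,"y":0,"z":0,"spin":0},
  {"gripper":1,"x":-1,"y":0,"z":0,"spin":0},
  {"gripper":1,"x":-1,"y":0,"z":0,"spin":0},
])

```text
time: 18.5
eef_pos: [0.5469, 0.1094, 0.0305]
tcp_rot: [0.049, 0.999, -0.0, -0.006]
contact_force: [-10.7, 0.3, 3.7]
opening: -0.001
finger_force: 5.7
```

```bash
python3 -c "
from h import *
tell()"
```

```text
t 18.5 hut [-130.    99.2] z 30.5 toolx ang in hut 180.04 F hut [-10.66  -0.71   3.75]
```

Call:
step_arm([
  {"gripper":1,"x":-1,"y":0,"z":0,"spin":0},
  {"gripper":1,"x":-1,"y":0,"z":0,"spin":0},
  {"gripper":1,"x":-1,"y":0.3,"z":0,"spin":0},
  {"gripper":1,"x":-1,"y":0.3,"z":0,"spin":0},
  {"gripper":1,"x":-1,"y":0.3,"z":0,"spin":0},
  {"gripper":1,"x":0,"y":0,"z":0,"spin":0},
  {"gripper":1,"x":0,"y":0,"z":0,"spin":0},
  {"gripper":1,"x":0,"y":0,"z":0,"spin":0},
  {"gripper":1,"x":0,"y":0,"z":0,"spin":0},
  {"gripper":1,"x":0,"y":0,"z":0,"spin":0},
])

```text
time: 19.5
eef_pos: [0.551, 0.1103, 0.03]
tcp_rot: [0.049, 0.999, 0.0, -0.007]
contact_force: [-10.7, 1.0, 3.3]
opening: 0.0
finger_force: 5.7
```

```bash
python3 -c "
from h import *
tell()"
```

```text
t 19.5 hut [-126.   100.5] z 30.0 toolx ang in hut 180.03 F hut [-10.8   -0.02   3.29]
```

Call:
step_arm([
  {"gripper":1,"x":-0.5,"y":0,"z":0,"spin":0},
  {"gripper":1,"x":-0.5,"y":0,"z":0,"spin":0},
  {"gripper":1,"x":-0.5,"y":0,"z":0,"spin":0},
  {"gripper":1,"x":-0.5,"y":0,"z":0,"spin":0},
  {"gripper":1,"x":0,"y":0,"z":0,"spin":0},
  {"gripper":1,"x":0,"y":0,"z":0,"spin":0},
  {"gripper":1,"x":0,"y":0,"z":0,"spin":0},
  {"gripper":1,"x":0,"y":0,"z":0,"spin":0},
  {"gripper":1,"x":0,"y":0,"z":0,"spin":0},
  {"gripper":1,"x":0,"y":0,"z":0,"spin":0},
])

```text
time: 20.5
eef_pos: [0.5527, 0.1105, 0.0299]
tcp_rot: [0.049, 0.999, 0.0, -0.008]
contact_force: [-11.5, 2.6, 3.5]
opening: -0.0
finger_force: 6.2
```

```bash
python3 -c "
from h import *
tell();door()"
```

```text
t 20.5 hut [-124.4  100.9] z 29.9 toolx ang in hut 180.03 F hut [-11.68   1.49   3.47]
area 3885 front [1.0000e-02 1.1674e+01] back [ 4.00000e-02 -1.14249e+02] box [[-118.80000305175781, 115.9000015258789], [-118.80000305175781, -135.39999389648438], [29.899999618530273, -135.3000030517578], [29.799999237060547, 116.0]]
```

Call:
step_arm([
  {"gripper":1,"x":-0.5,"y":0,"z":0,"spin":0},
  {"gripper":1,"x":-0.5,"y":0,"z":0,"spin":0},
  {"gripper":1,"x":-0.5,"y":0,"z":0,"spin":0},
  {"gripper":1,"x":0,"y":0,"z":0,"spin":0},
  {"gripper":1,"x":0,"y":0,"z":0,"spin":0},
  {"gripper":1,"x":0,"y":0,"z":0,"spin":0},
  {"gripper":1,"x":0,"y":0,"z":0,"spin":0},
  {"gripper":1,"x":0,"y":0,"z":0,"spin":0},
  {"gripper":1,"x":0,"y":0,"z":0,"spin":0},
  {"gripper":1,"x":0,"y":0,"z":0,"spin":0},
])

```text
time: 21.55
eef_pos: [0.5541, 0.1107, 0.0299]
tcp_rot: [0.049, 0.999, 0.001, -0.008]
contact_force: [-11.7, 4.2, 2.9]
opening: -0.003
finger_force: 6.3
```

```bash
python3 -c "
from h import *
tell()"
```

```text
t 21.55 hut [-123.   101.2] z 29.9 toolx ang in hut 180.02 F hut [-12.06   2.97   2.86]
```

Call:
step_arm([
  {"gripper":1,"x":-0.5,"y":0,"z":0,"spin":0},
  {"gripper":1,"x":-0.5,"y":0,"z":0,"spin":0},
  {"gripper":1,"x":-0.5,"y":0,"z":0,"spin":0},
  {"gripper":1,"x":0,"y":0,"z":0,"spin":0},
  {"gripper":1,"x":0,"y":0,"z":0,"spin":0},
  {"gripper":1,"x":0,"y":0,"z":0,"spin":0},
  {"gripper":1,"x":0,"y":0,"z":0,"spin":0},
  {"gripper":1,"x":0,"y":0,"z":0,"spin":0},
  {"gripper":1,"x":0,"y":0,"z":0,"spin":0},
  {"gripper":1,"x":0,"y":0,"z":0,"spin":0},
])

```text
time: 22.55
eef_pos: [0.554, 0.1102, 0.0294]
tcp_rot: [0.049, 0.999, 0.0, -0.01]
contact_force: [-16.4, 3.0, 4.5]
opening: 0.0
finger_force: 7.8
```

```bash
python3 -c "
from h import *
tell()"
```

```text
t 22.55 hut [-123.1  100.7] z 29.4 toolx ang in hut 180.04 F hut [-16.62   1.36   4.49]
```

The left end has met its wall: the force jumped to about 17 N and the tool stopped moving. I'll back off and work on the right end.

Call:
step_arm([
  {"gripper":1,"x":8,"y":0,"z":0,"spin":0},
  {"gripper":1,"x":22,"y":0,"z":0,"spin":0},
  {"gripper":1,"x":0,"y":-48.2,"z":0,"spin":0},
  {"gripper":1,"x":0,"y":-48.2,"z":0,"spin":0},
  {"gripper":1,"x":0,"y":-48.2,"z":0,"spin":0},
  {"gripper":1,"x":0,"y":-48.2,"z":0,"spin":0},
  {"gripper":1,"x":0,"y":-48.2,"z":0,"spin":0},
  {"gripper":1,"x":0,"y":0,"z":0,"spin":0},
  {"gripper":1,"x":-6,"y":0,"z":0,"spin":0},
  {"gripper":1,"x":-3,"y":0,"z":0,"spin":0},
])

```text
time: 23.55
eef_pos: [0.5182, -0.1283, 0.0325]
tcp_rot: [0.049, 0.999, -0.0, 0.001]
contact_force: [0.9, -0.0, -1.0]
opening: -0.001
finger_force: 0.0
```

```bash
python3 -c "
from h import *
tell()
P=cloud(read_camera('top'));H=hut(P);m=(P[...,2]>.057)&(P[...,2]<.07)&(H[...,0]<-90)&(H[...,0]>-135)
import collections
E=[]
for c in range(205,292):
    r=np.flatnonzero(m[:,c])
    if len(r): E.append(H[r[-1],c])
E=np.array(E)
for _ in range(5):
    a=np.polyfit(E[:,1],E[:,0],1);d=E[:,0]-np.polyval(a,E[:,1]);E=E[abs(d)<=max(1.5,2*d.std())]
print(a,len(E),np.polyval(a,[97,-134]),H[m][:,1].min())"
```

```text
t 23.55 hut [-135.2 -140.2] z 32.5 toolx ang in hut 180.06 F hut [ 0.94  0.06 -1.04]
[ 2.76607732e-02 -1.15194877e+02] 71 [-112.51178192 -118.90142054] -99.47478514902497
```

Call:
step_arm([
  {"gripper":1,"x":-1,"y":0,"z":0,"spin":0},
  {"gripper":1,"x":-1,"y":0,"z":0,"spin":0},
  {"gripper":1,"x":-1,"y":0,"z":0,"spin":0},
  {"gripper":1,"x":-1,"y":0,"z":0,"spin":0},
  {"gripper":1,"x":-1,"y":0,"z":0,"spin":0},
  {"gripper":1,"x":-1,"y":0,"z":0,"spin":0},
  {"gripper":1,"x":-1,"y":0,"z":0,"spin":0},
  {"gripper":1,"x":-1,"y":0,"z":0,"spin":0},
  {"gripper":1,"x":-1,"y":0,"z":0,"spin":0},
  {"gripper":1,"x":-1,"y":0,"z":0,"spin":0},
])

```text
time: 24.6
eef_pos: [0.5272, -0.1298, 0.0323]
tcp_rot: [0.049, 0.999, 0.0, -0.0]
contact_force: [0.3, 0.3, -1.1]
opening: 0.003
finger_force: 0.0
```

```bash
python3 -c "
from h import *
tell()"
```

```text
t 24.6 hut [-126.  -140.8] z 32.3 toolx ang in hut 180.03 F hut [ 0.23  0.37 -1.09]
```

No contact where I expected it, so the finger tip is probably narrower than I assumed and has passed the corner. I'll back off and move inward.

Call:
step_arm([
  {"gripper":1,"x":12,"y":0,"z":0,"spin":0},
  {"gripper":1,"x":2,"y":0,"z":0,"spin":0},
  {"gripper":1,"x":0,"y":0,"z":0,"spin":0},
  {"gripper":1,"x":0,"y":7,"z":0,"spin":0},
  {"gripper":1,"x":0,"y":0,"z":0,"spin":0},
  {"gripper":1,"x":-4,"y":0,"z":0,"spin":0},
  {"gripper":1,"x":-2,"y":0,"z":0,"spin":0},
  {"gripper":1,"x":-1,"y":0,"z":0,"spin":0},
  {"gripper":1,"x":-1,"y":0,"z":0,"spin":0},
  {"gripper":1,"x":-1,"y":0,"z":0,"spin":0},
])

```text
time: 25.6
eef_pos: [0.523, -0.1224, 0.0323]
tcp_rot: [0.049, 0.999, 0.0, -0.0]
contact_force: [-0.1, -1.1, 0.4]
opening: 0.003
finger_force: 0.0
```

```bash
python3 - <<'E'
from h import *
tell()
c=read_camera("wrist");cv2.imwrite("pics/w2.png",c["color"][...,::-1])
E
```

```text
t 25.6 hut [-130.9 -133.7] z 32.3 toolx ang in hut 180.03 F hut [ 0.02 -1.12  0.37]
```

View pics/w2.png

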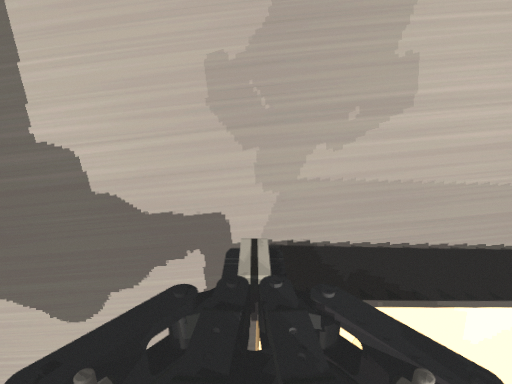

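The brick face runs in from the right and ends behind the finger tips, which are at columns 240-270, so the finger is now behind the corner. I'll carry on slowly.

Call:
step_arm([
  {"gripper":1,"x":-1,"y":0,"z":0,"spin":0},
  {"gripper":1,"x":-1,"y":0,"z":0,"spin":0},
  {"gripper":1,"x":-1,"y":0,"z":0,"spin":0},
  {"gripper":1,"x":-1,"y":0,"z":0,"spin":0},
  {"gripper":1,"x":-1,"y":0,"z":0,"spin":0},
  {"gripper":1,"x":-1,"y":0,"z":0,"spin":0},
  {"gripper":1,"x":-1,"y":0,"z":0,"spin":0},
  {"gripper":1,"x":0,"y":0,"z":0,"spin":0},
  {"gripper":1,"x":0,"y":0,"z":0,"spin":0},
  {"gripper":1,"x":0,"y":0,"z":0,"spin":0},
])

```text
time: 26.65
eef_pos: [0.5248, -0.1214, 0.0303]
tcp_rot: [0.049, 0.999, 0.002, -0.007]
contact_force: [-10.6, 1.6, 3.6]
opening: 0.0
finger_force: 5.5
```

```bash
python3 -c "
from h import *
tell()"
```

```text
t 26.65 hut [-129.2 -132.6] z 30.3 toolx ang in hut 180.1 F hut [-10.73   0.54   3.59]
```

Call:
step_arm([
  {"gripper":1,"x":-0.7,"y":0,"z":0,"spin":0},
  {"gripper":1,"x":-0.7,"y":0,"z":0,"spin":0},
  {"gripper":1,"x":-0.7,"y":0,"z":0,"spin":0},
  {"gripper":1,"x":-0.7,"y":0,"z":0,"spin":0},
  {"gripper":1,"x":-0.7,"y":0,"z":0,"spin":0},
  {"gripper":1,"x":-0.5,"y":0,"z":0,"spin":0},
  {"gripper":1,"x":0,"y":0,"z":0,"spin":0},
  {"gripper":1,"x":0,"y":0,"z":0,"spin":0},
  {"gripper":1,"x":0,"y":0,"z":0,"spin":0},
  {"gripper":1,"x":0,"y":0,"z":0,"spin":0},
])

```text
time: 27.65
eef_pos: [0.5282, -0.1225, 0.0301]
tcp_rot: [0.048, 0.999, 0.001, -0.007]
contact_force: [-11.7, -0.7, 3.1]
opening: 0.0
finger_force: 6.1
```

```bash
python3 -c "
from h import *
tell()"
```

```text
t 27.65 hut [-125.7 -133.4] z 30.1 toolx ang in hut 180.12 F hut [-11.61  -1.88   3.08]
```

Call:
step_arm([
  {"gripper":1,"x":-0.5,"y":0,"z":0,"spin":0},
  {"gripper":1,"x":-0.5,"y":0,"z":0,"spin":0},
  {"gripper":1,"x":-0.5,"y":0,"z":0,"spin":0},
  {"gripper":1,"x":-0.3,"y":0,"z":0,"spin":0},
  {"gripper":1,"x":0,"y":0,"z":0,"spin":0},
  {"gripper":1,"x":0,"y":0,"z":0,"spin":0},
  {"gripper":1,"x":0,"y":0,"z":0,"spin":0},
  {"gripper":1,"x":0,"y":0,"z":0,"spin":0},
  {"gripper":1,"x":0,"y":0,"z":0,"spin":0},
  {"gripper":1,"x":0,"y":0,"z":0,"spin":0},
])

```text
time: 28.65
eef_pos: [0.53, -0.1229, 0.03]
tcp_rot: [0.048, 0.999, 0.001, -0.007]
contact_force: [-12.6, -1.8, 2.6]
opening: 0.0
finger_force: 6.1
```

```bash
python3 -c "
from h import *
tell()"
```

```text
t 28.65 hut [-123.9 -133.6] z 30.0 toolx ang in hut 180.13 F hut [-12.37  -3.04   2.58]
```

Call:
step_arm([
  {"gripper":1,"x":-0.4,"y":0,"z":0,"spin":0},
  {"gripper":1,"x":-0.4,"y":0,"z":0,"spin":0},
  {"gripper":1,"x":-0.4,"y":0,"z":0,"spin":0},
  {"gripper":1,"x":0,"y":0,"z":0,"spin":0},
  {"gripper":1,"x":0,"y":0,"z":0,"spin":0},
  {"gripper":1,"x":0,"y":0,"z":0,"spin":0},
  {"gripper":1,"x":0,"y":0,"z":0,"spin":0},
  {"gripper":1,"x":0,"y":0,"z":0,"spin":0},
  {"gripper":1,"x":0,"y":0,"z":0,"spin":0},
  {"gripper":1,"x":0,"y":0,"z":0,"spin":0},
])

```text
time: 29.65
eef_pos: [0.531, -0.123, 0.0299]
tcp_rot: [0.048, 0.999, 0.001, -0.008]
contact_force: [-12.9, -2.8, 2.4]
opening: 0.003
finger_force: 6.3
```

```bash
python3 -c "
from h import *
tell()"
```

```text
t 29.65 hut [-122.9 -133.6] z 29.9 toolx ang in hut 180.13 F hut [-12.61  -4.05   2.43]
```

Call:
step_arm([
  {"gripper":1,"x":-0.4,"y":0,"z":0,"spin":0},
  {"gripper":1,"x":-0.3,"y":0,"z":0,"spin":0},
  {"gripper":1,"x":-0.3,"y":0,"z":0,"spin":0},
  {"gripper":1,"x":0,"y":0,"z":0,"spin":0},
  {"gripper":1,"x":0,"y":0,"z":0,"spin":0},
  {"gripper":1,"x":0,"y":0,"z":0,"spin":0},
  {"gripper":1,"x":0,"y":0,"z":0,"spin":0},
  {"gripper":1,"x":0,"y":0,"z":0,"spin":0},
  {"gripper":1,"x":0,"y":0,"z":0,"spin":0},
  {"gripper":1,"x":0,"y":0,"z":0,"spin":0},
])

```text
time: 30.65
eef_pos: [0.531, -0.1226, 0.0296]
tcp_rot: [0.048, 0.999, 0.001, -0.009]
contact_force: [-15.1, -1.5, 3.9]
opening: 0.004
finger_force: 7.4
```

```bash
python3 -c "
from h import *
tell()"
```

```text
t 30.65 hut [-123.  -133.2] z 29.6 toolx ang in hut 180.14 F hut [-14.87  -2.98   3.94]
```

The right end has met its wall: force rose by 2.5 N with no motion. The left end has probably backed up by about 1 mm, so it needs one more touch.

Call:
step_arm([
  {"gripper":1,"x":8,"y":0,"z":0,"spin":0},
  {"gripper":1,"x":12,"y":0,"z":0,"spin":0},
  {"gripper":1,"x":0,"y":46,"z":0,"spin":0},
  {"gripper":1,"x":0,"y":46,"z":0,"spin":0},
  {"gripper":1,"x":0,"y":46,"z":0,"spin":0},
  {"gripper":1,"x":0,"y":46,"z":0,"spin":0},
  {"gripper":1,"x":0,"y":46,"z":0,"spin":0},
  {"gripper":1,"x":0,"y":0,"z":0,"spin":0},
  {"gripper":1,"x":-4,"y":0,"z":0,"spin":0},
  {"gripper":1,"x":-2,"y":0,"z":0,"spin":0},
])

```text
time: 31.65
eef_pos: [0.5472, 0.1057, 0.0327]
tcp_rot: [0.05, 0.999, -0.0, 0.001]
contact_force: [0.7, 0.0, 0.5]
opening: 0.002
finger_force: 0.0
```

```bash
python3 -c "
from h import *
tell()"
```

```text
t 31.65 hut [-129.4   95.6] z 32.7 toolx ang in hut 179.99 F hut [0.65 0.1  0.49]
```

Call:
step_arm([
  {"gripper":1,"x":-1,"y":0,"z":0,"spin":0},
  {"gripper":1,"x":-1,"y":0,"z":0,"spin":0},
  {"gripper":1,"x":-1,"y":0,"z":0,"spin":0},
  {"gripper":1,"x":-1,"y":0,"z":0,"spin":0},
  {"gripper":1,"x":-1,"y":0,"z":0,"spin":0},
  {"gripper":1,"x":-1,"y":0,"z":0,"spin":0},
  {"gripper":1,"x":-1,"y":0,"z":0,"spin":0},
  {"gripper":1,"x":-1,"y":0,"z":0,"spin":0},
  {"gripper":1,"x":0,"y":0,"z":0,"spin":0},
  {"gripper":1,"x":0,"y":0,"z":0,"spin":0},
])

```text
time: 32.65
eef_pos: [0.5529, 0.1059, 0.0316]
tcp_rot: [0.049, 0.999, -0.0, -0.002]
contact_force: [-5.5, 0.4, 1.1]
opening: -0.002
finger_force: 2.6
```

```bash
python3 -c "
from h import *
tell()"
```

```text
t 32.65 hut [-123.8   96.3] z 31.6 toolx ang in hut 180.04 F hut [-5.53 -0.16  1.09]
```

Call:
step_arm([
  {"gripper":1,"x":-0.7,"y":0,"z":0,"spin":0},
  {"gripper":1,"x":-0.7,"y":0,"z":0,"spin":0},
  {"gripper":1,"x":-0.7,"y":0,"z":0,"spin":0},
  {"gripper":1,"x":-0.5,"y":0,"z":0,"spin":0},
  {"gripper":1,"x":-0.5,"y":0,"z":0,"spin":0},
  {"gripper":1,"x":0,"y":0,"z":0,"spin":0},
  {"gripper":1,"x":0,"y":0,"z":0,"spin":0},
  {"gripper":1,"x":0,"y":0,"z":0,"spin":0},
  {"gripper":1,"x":0,"y":0,"z":0,"spin":0},
  {"gripper":1,"x":0,"y":0,"z":0,"spin":0},
])

```text
time: 33.65
eef_pos: [0.5527, 0.1059, 0.0305]
tcp_rot: [0.049, 0.999, -0.0, -0.006]
contact_force: [-11.9, -0.0, 3.1]
opening: 0.0
finger_force: 5.5
```

```bash
python3 -c "
from h import *
tell()"
```

```text
t 33.65 hut [-123.9   96.3] z 30.5 toolx ang in hut 180.05 F hut [-11.88  -1.22   3.14]
```

Call:
step_arm([
  {"gripper":1,"x":-0.4,"y":0,"z":0,"spin":0},
  {"gripper":1,"x":-0.4,"y":0,"z":0,"spin":0},
  {"gripper":1,"x":-0.4,"y":0,"z":0,"spin":0},
  {"gripper":1,"x":0,"y":0,"z":0,"spin":0},
  {"gripper":1,"x":0,"y":0,"z":0,"spin":0},
  {"gripper":1,"x":0,"y":0,"z":0,"spin":0},
  {"gripper":1,"x":0,"y":0,"z":0,"spin":0},
  {"gripper":1,"x":0,"y":0,"z":0,"spin":0},
  {"gripper":1,"x":0,"y":0,"z":0,"spin":0},
  {"gripper":1,"x":0,"y":0,"z":0,"spin":0},
])

```text
time: 34.65
eef_pos: [0.5533, 0.106, 0.0301]
tcp_rot: [0.049, 0.999, -0.0, -0.007]
contact_force: [-12.0, 1.8, 1.9]
opening: -0.005
finger_force: 5.9
```

```bash
python3 -c "
from h import *
tell()"
```

```text
t 34.65 hut [-123.3   96.5] z 30.1 toolx ang in hut 180.05 F hut [-12.12   0.65   1.86]
```

Call:
step_arm([
  {"gripper":1,"x":-0.4,"y":0,"z":0,"spin":0},
  {"gripper":1,"x":-0.3,"y":0,"z":0,"spin":0},
  {"gripper":1,"x":-0.3,"y":0,"z":0,"spin":0},
  {"gripper":1,"x":-0.3,"y":0,"z":0,"spin":0},
  {"gripper":1,"x":0,"y":0,"z":0,"spin":0},
  {"gripper":1,"x":0,"y":0,"z":0,"spin":0},
  {"gripper":1,"x":0,"y":0,"z":0,"spin":0},
  {"gripper":1,"x":0,"y":0,"z":0,"spin":0},
  {"gripper":1,"x":0,"y":0,"z":0,"spin":0},
  {"gripper":1,"x":0,"y":0,"z":0,"spin":0},
])

```text
time: 35.65
eef_pos: [0.5535, 0.106, 0.0299]
tcp_rot: [0.049, 0.999, -0.0, -0.008]
contact_force: [-14.3, 1.1, 4.8]
opening: 0.003
finger_force: 7.1
```

```bash
python3 -c "
from h import *
tell()"
```

```text
t 35.65 hut [-123.1   96.5] z 29.9 toolx ang in hut 180.05 F hut [-14.34  -0.28   4.82]
```

Left end is firmly home at 14 N after moving less than 1 mm. Now I'll let go and check.

Call:
step_arm([
  {"gripper":1,"x":4,"y":0,"z":0,"spin":0},
  {"gripper":1,"x":8,"y":0,"z":0,"spin":0},
  {"gripper":1,"x":25,"y":0,"z":0,"spin":0},
  {"gripper":1,"x":35,"y":0,"z":0,"spin":0},
  {"gripper":1,"x":0,"y":0,"z":-30,"spin":0},
  {"gripper":1,"x":0,"y":0,"z":-40,"spin":0},
  {"gripper":1,"x":0,"y":0,"z":-40,"spin":0},
  {"gripper":1,"x":0,"y":0,"z":-30,"spin":0},
  {"gripper":1,"x":0,"y":0,"z":0,"spin":0},
  {"gripper":1,"x":0,"y":0,"z":0,"spin":0},
])

```text
time: 36.65
eef_pos: [0.4896, 0.1122, 0.1738]
tcp_rot: [0.049, 0.999, 0.0, 0.002]
contact_force: [1.2, 0.5, -0.6]
opening: 0.001
finger_force: 0.0
```

```bash
python3 - <<'E'
from h import *
tell()
c=read_camera("top");cv2.imwrite("pics/top_end.png",cv2.resize(c["color"][60:260,100:420,::-1],None,fx=2.4,fy=2.4))
P=cloud(c);H=hut(P);m=(P[...,2]>.057)&(P[...,2]<.07)&(H[...,0]<-90)&(H[...,0]>-135)
E=np.array([H[np.flatnonzero(m[:,k])[-1],k] for k in range(205,292) if m[:,k].any()])
for _ in range(5):
    a=np.polyfit(E[:,1],E[:,0],1);d=E[:,0]-np.polyval(a,E[:,1]);E=E[abs(d)<=max(1.5,2*d.std())]
print(a,len(E),np.polyval(a,[97,-134]),H[m][:,1].min(),H[m][:,1].max())
E
```

```text
t 36.65 hut [-187.4   96.3] z 173.8 toolx ang in hut 180.03 F hut [ 1.1   0.65 -0.64]
[ 1.17807715e-03 -1.12486125e+02] 86 [-112.37185119 -112.64398701] -134.38656030610574 357.4423261624996
```

View pics/top_end.png

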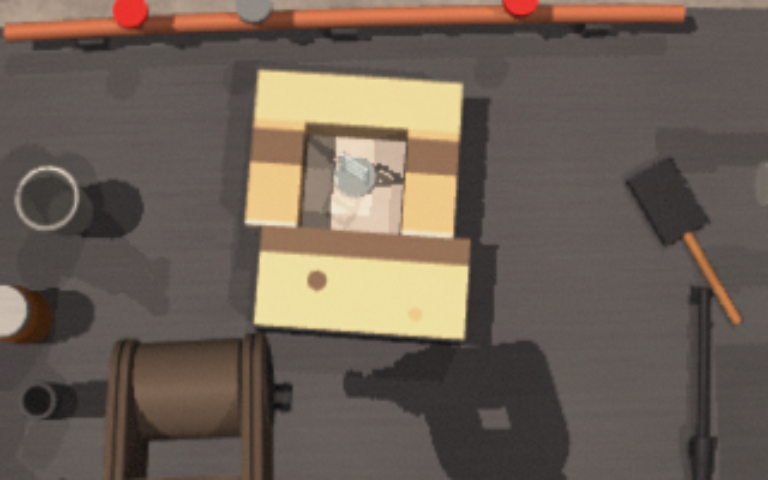

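The picture shows the brick flush against both wall ends (seam at row ~230, x 250-470). It is about 19 mm to the right of centre, within the 40 mm allowed. The glass inside and the bystanders in view look untouched.

```bash
python3 -c "
from h import *
print(sign_off())"
```

```text
the job is handed in; nothing more can be done
None
```

The door brick is walked home, felt pressing against both wall ends, and released, with the job handed in at about 37 s; the highest push I read was about 17.3 N, close to the 18 N limit, and the sign-off returned no verdict.

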